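# Assemble two strainer stacks on their receiver jars

## Task

Set up the two filtering stacks. On the brown jar put the blue strainer, then the orange strainer on top of it, and the white cup on top of that; on the green jar put the yellow strainer and close it with the red cap. Every part should sit upright and fully home in the one below, and the white rack of sample tubes should stay where it is.

Things in the scene. Friction and masses are not known exactly. Their poses are not given: they have to be found in the camera images.
- jar_brown: Dark brown glass receiver jar fixed to the bench: 56 mm tall, 88 mm across at the foot, neck 62 mm, a white hose nozzle standing 18 mm out along its own +x. Its mouth is a round recess 52 mm wide, 12 mm deep, rim 60 mm across at the very top; a part seated in it has its origin 48 mm above the jar's. Origin: centre of the underside, z up.
- jar_green: Green glass receiver jar fixed to the bench: 56 mm tall, 88 mm across at the foot, neck 62 mm, a white hose nozzle standing 18 mm out along its own +x. Its mouth is a round recess 52 mm wide, 12 mm deep, rim 60 mm across at the very top; a part seated in it has its origin 48 mm above the jar's. Origin: centre of the underside, z up.
- strainer_blue: Blue plastic strainer ring, 60 mm across (from z = 8 mm up), 30 mm tall, steel mesh inside. Foot below the shoulder: 46 mm wide, 8 mm deep, chamfered; drops into any 52 mm mouth until the shoulder meets the rim. Open top: a mouth 52 mm wide, 12 mm deep; a part seated there has its origin 22 mm above this one's. About 45 g. Origin: centre of the foot's underside, z up (round about z).
- strainer_orange: Orange plastic strainer ring, 60 mm across (from z = 8 mm up), 30 mm tall, steel mesh inside. Foot below the shoulder: 46 mm wide, 8 mm deep, chamfered; drops into any 52 mm mouth until the shoulder meets the rim. Open top: a mouth 52 mm wide, 12 mm deep; a part seated there has its origin 22 mm above this one's. About 45 g. Origin: centre of the foot's underside, z up (round about z).
- strainer_yellow: Yellow plastic strainer ring, 60 mm across (from z = 8 mm up), 30 mm tall, steel mesh inside. Foot below the shoulder: 46 mm wide, 8 mm deep, chamfered; drops into any 52 mm mouth until the shoulder meets the rim. Open top: a mouth 52 mm wide, 12 mm deep; a part seated there has its origin 22 mm above this one's. About 45 g. Origin: centre of the foot's underside, z up (round about z).
- cup: White, straight-sided, open-topped plastic cup, 60 mm across (from z = 8 mm up), 60 mm tall, wall 4 mm. Foot below the shoulder: 46 mm wide, 8 mm deep, chamfered; drops into any 52 mm mouth until the shoulder meets the rim. About 70 g. Origin: centre of the foot's underside, z up (round about z).
- cap: Red plastic cap: a disc 62 mm across, z = 8 to 14 mm, with an upright round black knob on top to lift it by, 18 mm across, z = 14 to 36 mm. Foot below the shoulder: 46 mm wide, 8 mm deep, chamfered; drops into any 52 mm mouth until the shoulder meets the rim. About 60 g. Origin: centre of the foot's underside, z up (round about z).
- rack: Sample rack, to be left alone: a loose white block 60 x 60 x 26 mm holding nine small tubes with coloured caps, 40 mm tall in all, about 250 g. Origin: centre of its underside, z up.
Not all that is in view belongs to the job. Several things look just like the strainer_blue: the one meant starts nearest to the robot's base. Leave any turquoise look-alike of the cup alone.

How it is judged:
At the end, for the whole second after the job is handed in: Brown jar, from below: blue strainer, orange strainer, white cup. Green jar: yellow strainer, red cap. Each part is within 6 mm of the axis of the part below, seated to within 3 mm of its full depth, upright to within 0.06 rad, and at rest (horizontal distance between strainer_blue and jar_brown below 0.006 m and z of strainer_blue in the frame of jar_brown between 0.045 and 0.051 m and angle between each of strainer_blue, strainer_orange, cup, strainer_yellow, cap's own z axis and vertical below 0.06 rad and linear speed of each of strainer_blue, strainer_orange, cup, strainer_yellow, cap below 0.02 m/s and horizontal distance between strainer_orange and strainer_blue below 0.006 m and z of strainer_orange in the frame of strainer_blue between 0.019 and 0.025 m and horizontal distance between cup and strainer_orange below 0.006 m and z of cup in the frame of strainer_orange between 0.019 and 0.025 m and horizontal distance between strainer_yellow and jar_green below 0.006 m and z of strainer_yellow in the frame of jar_green between 0.045 and 0.051 m and horizontal distance between cap and strainer_yellow below 0.006 m and z of cap in the frame of strainer_yellow between 0.019 and 0.025 m); the robot touches nothing.
It fails at once if the sample rack is shifted by more than 20 mm (distance of rack from where it was at the start of the episode above 0.02 m).
It fails at once if the sample rack is tipped (angle between rack's own z axis and vertical above 0.35 rad).
It also fails if it takes over 134 s, if anything falls off the work surface, if the arm or the gripper's body presses on something with over 40 N, if the wrist force passes 120 N, or if a joint passes its speed limit or range.

## Robot

A 6-joint arm with a two-finger parallel gripper is mounted at the origin on the work surface. World frame = base frame: x ahead of the robot, y to its left, z up, the work surface at z = 0. Lengths are in m, angles in rad, forces in N, time in s.
With the tool pointing down it reaches from about 0.35 to 0.85 m from the base axis. Payload 8.1 kg.
Tool frame: the origin (TCP) lies midway between the tips of the shut fingers; the grasp point (between the pads) lies 19 mm behind it; z points along the fingers, y is the line along which they close (so a half turn about z gives the same grasp; the last joint's range is limited). The gripper opens to 93 mm and grips with 3 to 60 N. Pads are 15 mm wide; open, the fingers measure 128 mm over their backs; the gripper's body (75 mm by 188 mm) begins 65 mm behind the grasp point.
Start: joints at [1.074, 0.13, 1.488, -0, 1.523, -0.085], TCP at [0.24, 0.55, 0.198] pointing down, gripper open.
Joint ranges: [-2.96, 2.96], [-0.89, 2.26], [0.02, 2.5], [-1.34, 4.48], [0, 2.73], [-2.66, 2.66]. Speed limits (rad/s): [2.39, 2.39, 2.79, 3.14, 3.14, 3.14].

## Interface

Orientations are given as a unit quaternion [x, y, z, w].
In Python, from station import manip gives the robot as it stands. The module is installed in compiled form; this text tells all that it offers.
- The arm moves only by the shell command python3 -m jog 'ROWS'. ROWS is JSON, a list of rows, each a list of 5 numbers: the shift along the tool's x, y, z scaled (see below), then the turn about the tool's z scaled (see below), then the closure, from -1 (fully open) to 1 (shut). A call has 1 to 10 rows; each row is the pose to reach, as a shift and turn from the pose commanded when the call began, along the tool's axes at that moment; what a row does not reach only later rows make up. The controller multiplies each number of a shift by 200 mm and each number of a turn by 2 rad. A row lasts 1/12 s, in which the tool goes at most 41.7 mm and 7.16 degrees, less where a joint would pass 70% of its speed; a pose out of reach is approached as far as the arm can. A call with a number of a shift or a turn outside -1 to 1 is refused whole. A call with a gripper value outside its range is refused whole. The fingers move at their own pace and stop on an object; the grip force is fixed at half the most. Time passes only in rows, so rows that repeat a pose let the fingers close. It gives the time, the measured TCP pose, the force, the opening and the grip force at its end, in the units of the state.
- manip.sense(): the state, without advancing time (a new reading comes with each control period).
- manip.snapshot(name): name is "side" or "top"; returns a dict with "img" (384x512x3 uint8, red, green, blue), "fov_y" (degrees; the focal length in pixels is half the picture's height over the tangent of half this angle, whatever the lens; pixels are square), "cx", "cy" (the principal point, pixels), "D" ([k1, k2, p1, p2, k3] as OpenCV has them; the pictures are not rectified), "cam_to_world" (4x4, takes a point from camera to world coordinates). Camera axes: x right, y down, z forward; pixel columns grow to the right and rows downward; lengths in m; the calibration is good to about 2 mm. A picture is of the moment at which its call begins. There is no depth.
- manip.close_job(): hands the job in; it is judged then, once.
The state is a dict: "t": time; "joints": joint angles; "joint_velocities": joint speeds; "tau": joint torques, N m; "position": TCP position; "orientation": TCP orientation; "ft_force": force on the tool from outside, world axes, zero at the start; "ft_torque": the same for the moment, N m; "finger_gap": opening from 0.0 (shut) to 1.0 (fully open); "gripper_force": force on a finger pad.
Only numpy, scipy, OpenCV 4.12 (cv2) and the standard library are available. Lean on these libraries where they do the work, as an engineer would, in place of code of your own. Each camera call takes 0.05 s, during which the arm holds its last target. There are 200 camera calls.

## Working session

There is one attempt and no reset: what is moved stays moved. The work goes in short steps, Python scripts to look and compute and a shell command to move; the robot and the scene stay as the last step left them, time stands still between calls to the robot, and variables do not carry over. Pictures are saved under pics/ and viewed, at most 14 in all, crops included, and the job is handed in when it is done.

```bash
mkdir -p pics
python3 - <<'E'
from station import manip
import cv2,numpy as np
s=manip.sense(); print(s)
for n in("top","side"):
    d=manip.snapshot(n); cv2.imwrite(f"pics/{n}0.png",cv2.resize(d["img"][...,::-1],(800,600),interpolation=cv2.INTER_CUBIC))
    np.save(f"pics/{n}0.npy",d,allow_pickle=True)
    print(n,{k:v for k,v in d.items() if k!="img"})
E
```

```text
{'t': 0.0, 'joints': array([ 1.07362283e+00,  1.31155888e-01,  1.48925514e+00, -3.98431681e-06,
        1.52302038e+00, -8.53938088e-02]), 'joint_velocities': array([-1.48618027e-03,  7.52630908e-05,  5.48128303e-04,  1.30437775e-03,
       -9.30259091e-04,  8.24234372e-04]), 'tau': array([ 1.63900117e-03, -5.59848332e+01, -4.91760921e+01,  7.70837255e-02,
        3.49544815e-02, -1.97105064e-04]), 'position': array([0.23983203, 0.5493212 , 0.19720391]), 'orientation': array([ 2.04438107e-01,  9.78879060e-01, -8.81221809e-04, -2.62122940e-04]), 'ft_force': array([ 0.11633645, -0.06652856,  0.13698571]), 'ft_torque': array([-0.00537307, -0.00637249,  0.01702303]), 'gripper_force': 0.0, 'finger_gap': 1.0014882042788527}
top {'fov_y': 55.11065493798611, 'cx': 261.698236137875, 'cy': 196.68305541471244, 'D': array([0.02298129, 0.        , 0.        , 0.        , 0.        ]), 'cam_to_world': array([[ 0.01292761, -0.9886056 ,  0.1499728 ,  0.37190104],
       [-0.99964119, -0.00925891,  0.02513497, -0.06117547],
       [-0.02345999, -0.15024393, -0.98837057,  1.10223947],
       [ 0.        ,  0.        ,  0.        ,  1.        ]])}
side {'fov_y': 51.72006735660621, 'cx': 255.44412002235435, 'cy': 190.34184880037526, 'D': array([-0.00809946,  0.        ,  0.        ,  0.        ,  0.        ]), 'cam_to_world': array([[ 0.77226688, -0.30948902,  0.55481565, -0.07888761],
       [-0.63477189, -0.41144471,  0.65404732, -0.76916042],
       [ 0.0258555 , -0.85728047, -0.51420005,  0.61484372],
       [ 0.        ,  0.        ,  0.        ,  1.        ]])}
```

View pics/top0.png

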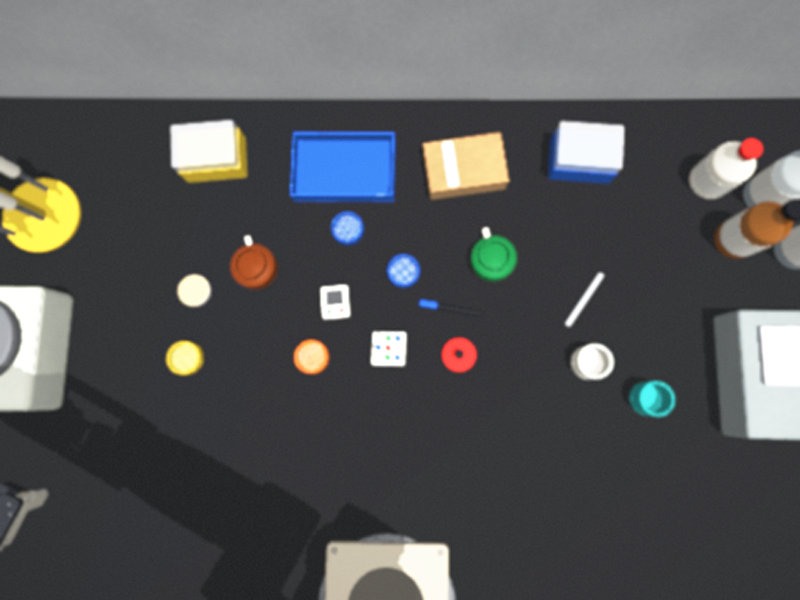

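View pics/side0.png

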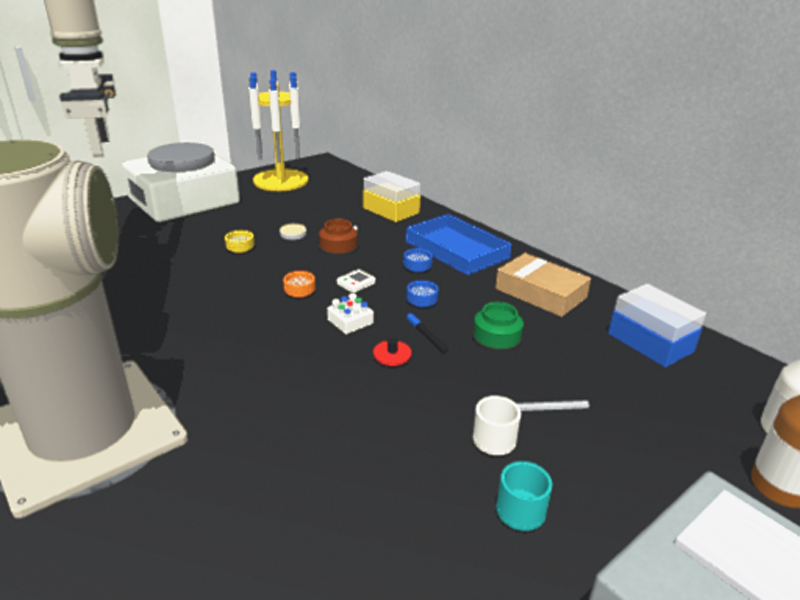

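The picture shows the jars at top-view (253,265) brown with nozzle up, and (494,257) green; the rack is at (388,349). The candidates in the 800x600 top view are:
- Blue ring: (347,228) or (403,270). The base is at about (388,590), so (403,270) is nearer. The blue tray is not a candidate.
- Yellow ring: (185,358), against the cream lid at (193,291).
- Orange ring: (311,357).
- Red cap: (459,354).
- White cup: (593,362), against the turquoise one at (653,399).

Next I measure by fitting model outlines to the colour masks, and take a close crop.

```bash
cat > h.py <<'E'
import cv2,numpy as np
from scipy.optimize import fsolve
def K(d):
    f=192/np.tan(np.radians(d["fov_y"]/2)); return np.array([[f,0,d["cx"]],[0,f,d["cy"]],[0,0,1]])
def proj(d,P):
    T=np.linalg.inv(d["cam_to_world"]); return cv2.projectPoints(np.float64(P),cv2.Rodrigues(T[:3,:3])[0],T[:3,3],K(d),d["D"])[0][:,0]
def outline(x,y,z,circ):
    a=np.linspace(0,2*np.pi,60,endpoint=False)
    return np.vstack([np.c_[x+r*np.cos(a),y+r*np.sin(a),np.full(60,z+h)] for r,h in circ])
def cen(p):
    p=cv2.convexHull(np.float32(p)); m=cv2.moments(p); return np.array([m["m10"]/m["m00"],m["m01"]/m["m00"]]),m["m00"]
def mask(d,kind):
    h,s,v=[c.astype(int) for c in cv2.split(cv2.cvtColor(d["img"],cv2.COLOR_RGB2HSV))]
    c=(s>110)&(v>60)
    return {"blue":c&(h>100)&(h<130),"orange":c&(h>=6)&(h<20)&(v>150),"yellow":c&(h>20)&(h<35),"red":c&((h<5)|(h>174))&(v>120),
     "green":c&(h>45)&(h<80),"brown":(s>120)&((h<13)|(h>175))&(v>35),"white":(s<60)&(v>110)}[kind]
def find(d,kind,px,circ,z=0,x0=None):
    """px: guess in image pixels (512 frame)"""
    m=mask(d,kind).astype(np.uint8); n,l,st,c=cv2.connectedComponentsWithStats(m)
    ok=[i for i in range(1,n) if st[i,4]>25]
    i=min(ok,key=lambda i:np.hypot(*(c[i]-px)))
    cs=cv2.findContours((l==i).astype(np.uint8),cv2.RETR_EXTERNAL,cv2.CHAIN_APPROX_NONE)[0]
    t,A=cen(np.vstack(cs)[:,0])
    s=fsolve(lambda q:cen(proj(d,outline(*q,z,circ)))[0]-t,x0 if x0 is not None else [.5,0],epsfcn=1e-4)
    return s,A/cen(proj(d,outline(*s,z,circ)))[1]
ST=[(.023,0),(.03,.008),(.03,.030)]; CUP=[(.023,0),(.03,.008),(.03,.06)]; CAP=[(.031,.008),(.031,.014)]
JAR=[(.044,0),(.044,.02),(.030,.056)]
E
python3 - <<'E'
from h import *
T,S=[np.load(f"pics/{n}0.npy",allow_pickle=True).item() for n in("top","side")]
R={"blue":("blue",(403,270),(422,293),ST),"blue2":("blue",(347,228),(418,260),ST),"orange":("orange",(311,357),(299,284),ST),"yellow":("yellow",(185,358),(240,241),ST),
"cup":("white",(593,362),(497,425),CUP),"cap":("red",(459,354),(392,353),CAP),"brown":("brown",(253,265),(338,237),JAR),"green":("green",(494,257),(498,326),JAR),"rack":("white",(388,349),(350,315),[(.034,0),(.034,.026)])}
for k,(c,a,b,m) in R.items():
    for d,p in((T,a),(S,b)):
        s,A=find(d,c,np.array(p)/1.5625,m); print(k,s.round(4),round(A,2),"r=%.3f"%np.hypot(*s))
im=T["img"][...,::-1][125:265,90:440]; cv2.imwrite("pics/crop.png",cv2.resize(im,(800,320),interpolation=cv2.INTER_CUBIC))
E
```

```text
blue [ 0.6086 -0.0212] 1.15 r=0.609
blue [ 0.6111 -0.022 ] 1.0 r=0.611
blue2 [0.6927 0.0895] 1.12 r=0.698
blue2 [ 0.6111 -0.022 ] 1.0 r=0.611
orange [0.4413 0.1505] 1.08 r=0.466
orange [0.4447 0.1513] 0.91 r=0.470
yellow [0.4367 0.3902] 1.14 r=0.586
yellow [0.4393 0.3894] 1.01 r=0.587
cup [ 0.4373 -0.371 ] 1.11 r=0.573
cup [ 0.4702 -0.3829] 1.91 r=0.606
cap [ 0.4486 -0.1285] 1.16 r=0.467
cap [ 0.4514 -0.1287] 0.95 r=0.469
brown [0.6165 0.2718] 0.95 r=0.674
brown [0.6212 0.2737] 0.85 r=0.679
green [ 0.6372 -0.1949] 0.97 r=0.666
green [ 0.6412 -0.1892] 0.89 r=0.669
rack [0.4577 0.0044] 1.14 r=0.458
rack [0.4924 0.0402] 2.43 r=0.494
```

View pics/crop.png

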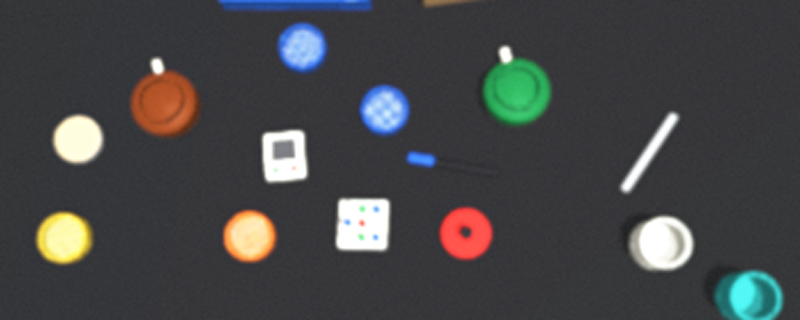

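The crop confirms the choices: the near blue ring is at (385,109), the yellow one is a ring rather than the cream lid, and the cup is white at (660,243). I'll start with yellow, squaring the tool to the world axes on the way.

```bash
cat > go.py <<'E'
import sys,numpy as np
from station import manip
from scipy.spatial.transform import Rotation as R
s=manip.sense(); r=R.from_quat(s["orientation"]); t=np.array([float(a) for a in sys.argv[1:4]])
M=r.as_matrix(); print("t",round(s["t"],2),"pos",s["position"].round(4),"yaw err rad",round(float(np.arctan2(-M[1,0],-M[0,0])),4),"tilt",M[:2,2].round(4),"gap mm",round(s["finger_gap"]*93,1),"F",s["ft_force"].round(1))
print("scaled shift",(M.T@(t-s["position"])/.2).round(4))
E
python3 -m jog '[[-1,-0.33,0.4,-0.206,-1],[-1,-0.33,0.4,-0.206,-1],[-1,-0.33,0.4,-0.206,-1],[-1,-0.33,0.4,-0.206,-1],[-1,-0.33,0.4,-0.206,-1],[-1,-0.33,0.4,-0.206,-1],[-1,-0.33,0.4,-0.206,-1],[-1,-0.33,0.4,-0.206,-1]]'; python3 go.py 0.438 0.390 0.08
```

```text
t: 0.77
position: [0.3971, 0.4081, 0.1172]
orientation: [0.001, 1.0, -0.001, -0.001]
ft_force: [0.9, 0.0, 0.6]
finger_gap: 1.001
gripper_force: 0.0
t 0.77 pos [0.3971 0.4081 0.1172] yaw err rad -0.0026 tilt [-0.0018 -0.0012] gap mm 93.1 F [0.9 0.  0.6]
scaled shift [-0.2051 -0.0896  0.1857]
```

```bash
python3 -m jog '[[-0.205,-0.09,0.185,0,-1],[-0.205,-0.09,0.185,0,-1],[-0.205,-0.09,0.185,0,-1],[-0.205,-0.09,0.36,0,-1],[-0.205,-0.09,0.45,0,-1],[-0.205,-0.09,0.525,0,-1],[-0.205,-0.09,0.525,0,-1],[-0.205,-0.09,0.525,0,-1]]' | tail -5; python3 go.py 0.438 0.390 0.012
python3 -m jog '[[0,0,0,0,0.5],[0,0,0,0,0.5],[0,0,0,0,0.5],[0,0,0,0,0.5],[0,0,0,0,0.5],[0,0,0,0,0.5],[0,0,0,0,0.5],[0,0,0,0,0.5]]'; python3 go.py 0.639 -0.192 0.12
```

```text
position: [0.4366, 0.392, 0.0132]
orientation: [-0.001, 1.0, -0.0, -0.001]
ft_force: [0.6, -0.3, -0.0]
finger_gap: 0.999
gripper_force: 0.0
t 1.43 pos [0.4366 0.392  0.0132] yaw err rad 0.0012 tilt [-0.0016 -0.0007] gap mm 92.9 F [ 0.6 -0.3 -0. ]
scaled shift [-0.0071 -0.0099  0.0062]
t: 2.1
position: [0.438, 0.3913, 0.0132]
orientation: [-0.0, 1.0, -0.0, -0.0]
ft_force: [1.1, -0.1, -1.0]
finger_gap: 0.478
gripper_force: 0.0
t 2.1 pos [0.438  0.3913 0.0132] yaw err rad 0.0001 tilt [-0. -0.] gap mm 44.5 F [ 1.1 -0.1 -1. ]
scaled shift [-1.0047 -2.9164 -0.5338]
```

Run:
```python
from station import manip
from h import *
print(manip.sense()["finger_gap"])
d=manip.snapshot("side"); a=cv2.resize(d["img"][...,::-1][90:190,100:220],(480,400),interpolation=cv2.INTER_CUBIC)
d=manip.snapshot("top"); b=cv2.resize(d["img"][...,::-1][180:280,80:160],(320,400),interpolation=cv2.INTER_CUBIC)
cv2.imwrite("pics/g1.png",np.hstack([a,b]))
```

```text
0.47830410865722467
```

View pics/g1.png

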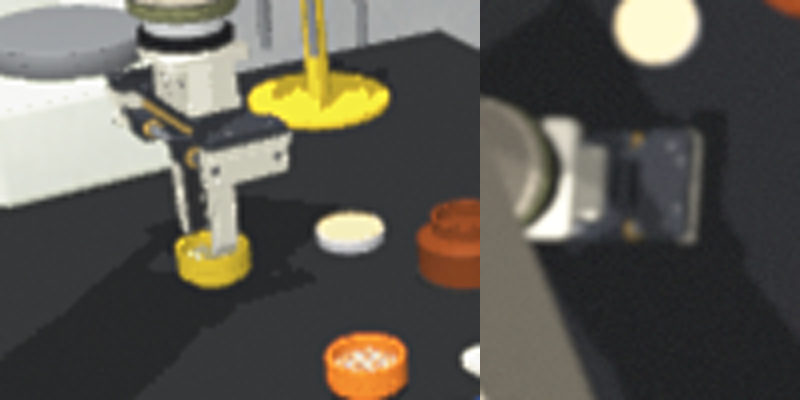

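The side crop shows the near finger ending at about (225,252), inside or above the yellow ring rather than outside it. I'll check this by projecting where the tips ought to be.

Run:
```python
from station import manip
from h import *
S=np.load("pics/side0.npy",allow_pickle=True).item()
s=manip.sense();x,y,z=s["position"]; g=s["finger_gap"]*.093/2
for zz in(0,z,.03,.045,.06):
  for yy in(y-g,y-g-.0175,y-.03):print("z%.3f dy%.3f"%(zz,yy-y),((proj(S,[[x,yy,zz]])[0]-[100,90])*4).round(0))
d=manip.snapshot("side"); print(find(d,"yellow",(240/1.5625,241/1.5625),ST))
```

```text
z0.000 dy-0.018 [221. 281.]
z0.000 dy-0.036 [231. 288.]
z0.000 dy-0.030 [227. 286.]
z0.013 dy-0.018 [219. 267.]
z0.013 dy-0.036 [229. 274.]
z0.013 dy-0.030 [226. 272.]
z0.030 dy-0.018 [217. 249.]
z0.030 dy-0.036 [227. 256.]
z0.030 dy-0.030 [224. 254.]
z0.045 dy-0.018 [215. 233.]
z0.045 dy-0.036 [225. 240.]
z0.045 dy-0.030 [222. 237.]
z0.060 dy-0.018 [213. 216.]
z0.060 dy-0.036 [223. 223.]
z0.060 dy-0.030 [220. 221.]
(array([0.43870794, 0.38841457]), 0.9828609813947595)
```

```bash
python3 -m jog '[[0,0,-0.2,0,0.5],[0,0,-0.45,0,0.5],[0,0,-0.45,0,-0.29],[0,0,-0.45,0,-0.29],[0,0,-0.45,0,-0.29],[0,0,-0.45,0,-0.29],[0,0,-0.45,0,-0.29],[0,0,-0.45,0,-0.29],[0,0,-0.45,0,-0.29]]';python3 - <<'E'
from station import manip
from h import *
s=manip.sense();x,y,z=s["position"]; 
d=manip.snapshot("side"); im=cv2.resize(d["img"][...,::-1][50:170,100:220],(600,600),interpolation=cv2.INTER_CUBIC)
for dz,c in((0,(0,0,255)),(.01,(0,255,0)),(.02,(255,0,0)),(.03,(255,255,0))):
  for yy in(-.03,.03):
    p=(proj(d,[[x,y+yy,z+dz]])[0]-[100,50]+.5)*5; cv2.circle(im,tuple(int(v) for v in p),2,c,-1); print(dz,yy,p.round(0))
cv2.imwrite("pics/g2.png",im); print(find(d,"yellow",(240/1.5625,241/1.5625),ST),s["finger_gap"])
E
```

```text
t: 3.0
position: [0.4373, 0.3908, 0.1018]
orientation: [-0.0, 1.0, -0.001, -0.001]
ft_force: [-0.4, 0.1, 0.5]
finger_gap: 0.64
gripper_force: 0.0
0 -0.03 [270. 420.]
0 0.03 [229. 392.]
0.01 -0.03 [269. 406.]
0.01 0.03 [227. 378.]
0.02 -0.03 [267. 392.]
0.02 0.03 [225. 364.]
0.03 -0.03 [265. 377.]
0.03 0.03 [223. 350.]
(array([0.43965389, 0.38924073]), 0.997864581889988) 0.6396933066342739
```

View pics/g2.png

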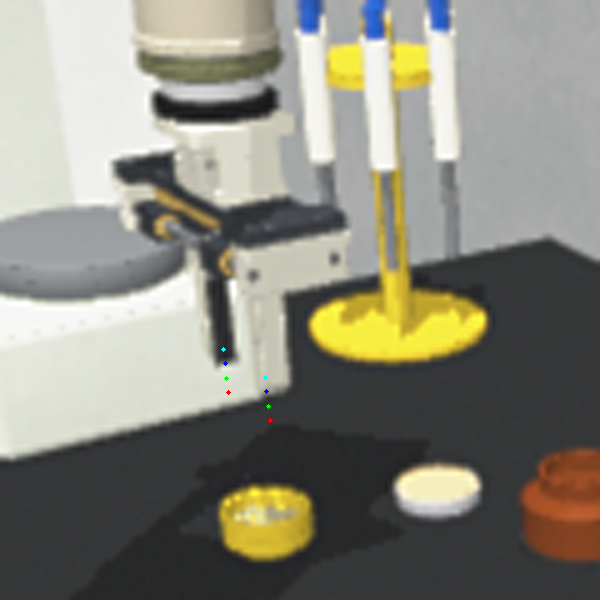

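Far finger ends at about (225,365), which matches TCP z + 20 mm. So the real tips sit about 19 mm higher than the reported TCP, and the fingers passed over the ring, which did not move. I'll go lower, watching the force.

```bash
python3 -m jog '[[-0.008,0,0.1,0,-1],[-0.008,0,0.1,0,-1],[-0.008,0,0.25,0,-1],[-0.008,0,0.45,0,-1],[-0.008,0,0.45,0,-1],[-0.008,0,0.48,0,-1],[-0.008,0,0.48,0,-1]]' | grep -E "pos|force"
python3 -m jog '[[0,0,0.03,0,-1],[0,0,0.03,0,-1]]' | grep -E "pos|force"
python3 -m jog '[[0,0,0.025,0,-1],[0,0,0.025,0,-1]]' | grep -E "pos|force"
python3 go.py 0.439 0.390 -0.008
```

```text
position: [0.4395, 0.3913, 0.0074]
ft_force: [-0.3, -0.3, -0.3]
gripper_force: 0.0
position: [0.4406, 0.3921, 0.0026]
ft_force: [-0.2, -0.0, -0.1]
gripper_force: 0.0
position: [0.4399, 0.3916, -0.0034]
ft_force: [-0.1, 0.3, -0.6]
gripper_force: 0.0
t 3.97 pos [ 0.4399  0.3916 -0.0034] yaw err rad 0.0002 tilt [0.0007 0.0005] gap mm 93.0 F [-0.1  0.3 -0.6]
scaled shift [ 0.0046 -0.0079  0.0228]
```

```bash
python3 -m jog '[[0,-0.005,0.02,0,-1],[0,-0.005,0.02,0,1],[0,-0.005,0.02,0,1],[0,-0.005,0.02,0,1],[0,-0.005,0.02,0,1],[0,-0.005,0.02,0,1],[0,-0.005,0.02,0,1],[0,-0.005,0.02,0,1],[0,-0.005,0.02,0,1]]'; python3 go.py 0.639 -0.192 0.10
```

```text
t: 4.72
position: [0.4397, 0.3904, -0.0076]
orientation: [-0.0, 1.0, 0.0, 0.0]
ft_force: [0.2, -0.0, 0.8]
finger_gap: 0.639
gripper_force: 30.0
t 4.72 pos [ 0.4397  0.3904 -0.0076] yaw err rad 0.0003 tilt [0.0002 0.    ] gap mm 59.4 F [ 0.2 -0.   0.8]
scaled shift [-0.9959 -2.912  -0.5381]
```

```bash
python3 -m jog '[[0,0,-0.15,0,1],[0,0,-0.35,0,1],[-0.1,-0.1,-0.54,0,1],[-0.2,-0.25,-0.54,0,1],[-0.3,-0.45,-0.54,0,1],[-0.35,-0.65,-0.54,0,1],[-0.4,-0.85,-0.54,0,1],[-0.4,-0.97,-0.54,0,1]]' | grep -E "pos|gap"
python3 -m jog '[[-0.1,-0.2,0,0,1],[-0.2,-0.4,0,0,1],[-0.3,-0.6,0,0,1],[-0.4,-0.8,0,0,1],[-0.5,-0.97,0,0,1],[-0.5,-0.97,0,0,1]]' | grep -E "pos|gap"
python3 -m jog '[[-0.03,-0.2,0,0,1],[-0.06,-0.4,0,0,1],[-0.1,-0.6,0,0,1],[-0.1,-0.8,0,0,1],[-0.1,-0.97,0,0,1],[-0.1,-0.97,0,0,1],[-0.1,-0.97,0,0,1],[-0.1,-0.97,0,0,1]]' | grep -E "pos|gap"
python3 - <<'E'
from station import manip
from h import *
s=manip.sense();print(s["position"],s["t"])
T,S=manip.snapshot("top"),manip.snapshot("side")
np.save("pics/top1.npy",T,allow_pickle=True);np.save("pics/side1.npy",S,allow_pickle=True)
s=manip.sense();x,y,z=s["position"]
im=[]
for d,(u,v) in((T,(270,115)),(S,(270,130))):
    i=cv2.resize(d["img"][v:v+100,u:u+100][...,::-1],(400,400),interpolation=cv2.INTER_CUBIC)
    for r,h,c in((.03,z+.0076+.03,(0,0,255)),(.023,z+.0076,(255,0,255))):
        cv2.polylines(i,[((proj(d,outline(x,y,h,[(r,0)]))-[u,v]+.5)*4).astype(np.int32)],True,c,1)
    for r,h in((.03,.056),(.044,0)):
        cv2.polylines(i,[((proj(d,outline(.639,-.192,h,[(r,0)]))-[u,v]+.5)*4).astype(np.int32)],True,(255,255,0),1)
    im.append(i)
cv2.imwrite("pics/p1.png",np.hstack(im))
E
python3 go.py 0.639 -0.192 0.10
```

```text
position: [0.521, 0.1928, 0.1004]
finger_gap: 0.641
position: [0.6217, -0.0034, 0.1004]
finger_gap: 0.639
position: [0.6395, -0.1909, 0.0998]
finger_gap: 0.641
[ 0.63948401 -0.19093463  0.09982753] 6.55
t 6.65 pos [ 0.6398 -0.1899  0.1001] yaw err rad 0.0017 tilt [-0.0003  0.0006] gap mm 59.6 F [ 0.  -0.5 -1.3]
scaled shift [ 0.0039 -0.0104  0.0003]
```

View pics/p1.png

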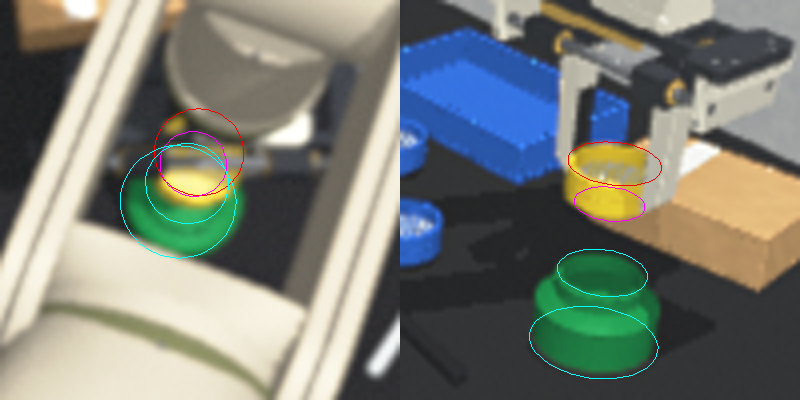

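Side view: the held ring is upright at about (607,180), over the jar mouth at (603,272). The guessed jar outline is off by about a pixel because its shoulder height was a guess. I'll refit the jars with contours and a free shoulder height, and also fit the held ring's visible edge.

```bash
cat >> h.py <<'E'
from scipy.optimize import least_squares
def cfit(d,kind,px,model,p0,win=None):
    """robust contour fit; model(p)->points"""
    big=dict(d,img=cv2.resize(d["img"],None,fx=4,fy=4,interpolation=cv2.INTER_CUBIC))
    m=mask(big,kind).astype(np.uint8); n,l,st,c=cv2.connectedComponentsWithStats(m)
    px=np.array(px,float); i=min([i for i in range(1,n) if st[i,4]>300],key=lambda i:np.hypot(*(c[i]/4-px)))
    cs=cv2.findContours((l==i).astype(np.uint8),cv2.RETR_EXTERNAL,cv2.CHAIN_APPROX_NONE)[0]
    q=cv2.convexHull(np.vstack(cs)); blank=np.zeros_like(m); cv2.polylines(blank,[q],True,1,1)
    q=np.argwhere(blank)[::3,::-1]; q=(q+.5)/4-.5
    f=lambda p:[cv2.pointPolygonTest(cv2.convexHull(np.float32(proj(d,model(p)))),(float(a),float(b)),True) for a,b in q]
    r=least_squares(f,p0,loss="soft_l1",f_scale=.3,diff_step=1e-3,x_scale=[.01]*len(p0)); return r.x.round(4),round(float(np.median(np.abs(r.fun))),2)
E
python3 - <<'E'
from h import *
T,S=[np.load(f"pics/{n}0.npy",allow_pickle=True).item() for n in("top","side")]
jar=lambda p:outline(p[0],p[1],0,[(.044,0),(.044,p[2]),(.03,.056)])
ob=lambda m:(lambda p:outline(p[0],p[1],0,m))
for k,c,a,b,m,p0 in (("green","green",(494,257),(498,326),jar,[.639,-.192,.03]),("brown","brown",(253,265),(338,237),jar,[.618,.272,.03]),
  ("yellow","yellow",(185,358),(240,241),ob(ST),[.439,.39]),("blue","blue",(403,270),(422,293),ob(ST),[.61,-.022]),("orange","orange",(311,357),(299,284),ob(ST),[.443,.151]),
  ("cap","red",(459,354),(392,353),ob(CAP),[.45,-.1285]),("cup","white",(593,362),(497,425),ob(CUP),[.437,-.371])):
    for n,d,p in(("T",T,a),("S",S,b)): print(k,n,cfit(d,c,np.array(p)/1.5625,m,p0))
S1=np.load("pics/side1.npy",allow_pickle=True).item()
print(cfit(S1,"yellow",(421-270+270,175),lambda p:outline(p[0],p[1],.1+.0076,ST),[.639,-.19]))
E
```

```text
green T (array([ 0.637 , -0.1951,  0.0198]), 0.09)
green S (array([ 0.6429, -0.1876,  0.0255]), 0.56)
brown T (array([0.6169, 0.2721, 0.0174]), 0.14)
brown S (array([0.6228, 0.276 , 0.0225]), 0.54)
yellow T (array([0.4367, 0.3908]), 1.0)
yellow S (array([0.4397, 0.3887]), 0.36)
blue T (array([ 0.609 , -0.0202]), 1.01)
blue S (array([ 0.611 , -0.0219]), 0.3)
orange T (array([0.4412, 0.1509]), 0.64)
orange S (array([0.4446, 0.1505]), 0.14)
cap T (array([ 0.4484, -0.1277]), 1.08)
cap S (array([ 0.4512, -0.1292]), 0.19)
cup T (array([ 0.4366, -0.3714]), 0.89)
cup S (array([ 0.4646, -0.3849]), 9.67)
(array([ 0.6378, -0.1889]), 0.37)
```

```bash
python3 -m jog '[[0,-0.022,0.1,0,1],[0,-0.022,0.18,0,1],[0,-0.022,0.22,0,1],[0,-0.022,0.24,0,1],[0,-0.022,0.25,0,1],[0,-0.022,0.26,0,1],[0,-0.022,0.265,0,1],[0,-0.022,0.27,0,1],[0,-0.022,0.275,0,1]]' ; python3 go.py .640 -.1945 .0404
```

```text
t: 7.4
position: [0.6404, -0.1962, 0.0463]
orientation: [-0.0, 1.0, -0.0, 0.001]
ft_force: [-2.1, 1.9, 6.8]
finger_gap: 0.64
gripper_force: 30.0
t 7.4 pos [ 0.6404 -0.1962  0.0463] yaw err rad 0.0002 tilt [ 0.0014 -0.0004] gap mm 59.5 F [-2.1  1.9  6.8]
scaled shift [0.0019 0.0084 0.0296]
```

Light contact pushes towards -x, +y, so I shift that way and keep going down.

```bash
python3 -m jog '[[0.007,0.007,0,0,1],[0.008,0.008,0.005,0,1],[0.008,0.008,0.01,0,1],[0.008,0.008,0.015,0,1]]'; python3 go.py .640 -.1945 .0404
```

```text
t: 7.73
position: [0.638, -0.1944, 0.0421]
orientation: [-0.0, 1.0, -0.0, -0.0]
ft_force: [0.3, -1.1, -0.6]
finger_gap: 0.64
gripper_force: 30.0
t 7.73 pos [ 0.638  -0.1944  0.0421] yaw err rad 0.0002 tilt [-0.0001 -0.    ] gap mm 59.5 F [ 0.3 -1.1 -0.6]
scaled shift [-0.0099 -0.0003  0.0085]
```

```bash
python3 -m jog '[[0,0,0.006,0,1],[0,0,0.01,0,1],[0,0,0.01,0,1]]'|grep -E "pos|ft"; python3 -m jog '[[0,0,0,0,-1],[0,0,0,0,-1],[0,0,0,0,-1],[0,0,0,0,-1],[0,0,0,0,-1],[0,0,-0.1,0,-1],[0,0,-0.3,0,-1],[0,0,-0.5,0,-1]]'; python3 go.py .450 -.1285 .03
```

```text
position: [0.6381, -0.1945, 0.0404]
ft_force: [-1.7, 1.0, 1.7]
t: 8.65
position: [0.6362, -0.1937, 0.1387]
orientation: [-0.0, 1.0, 0.001, -0.003]
ft_force: [1.2, -1.0, 1.7]
finger_gap: 1.0
gripper_force: 0.0
t 8.65 pos [ 0.6362 -0.1937  0.1387] yaw err rad 0.0002 tilt [-0.005   0.0019] gap mm 93.0 F [ 1.2 -1.   1.7]
scaled shift [0.9281 0.325  0.5488]
```

```bash
python3 -m jog '[[0.2,0.07,0,0,-1],[0.4,0.14,0,0,-1],[0.6,0.21,0,0,-1],[0.8,0.28,0.1,0,-1],[0.92,0.325,0.2,0,-1],[0.92,0.325,0.35,0,-1],[0.92,0.325,0.5,0,-1],[0.92,0.325,0.6,0,-1],[0.92,0.325,0.65,0,-1]]' |grep -E "pos|ft"; python3 -m jog '[[0,0,0,0,-1],[0,0,0.03,0,-1],[0,0,0.048,0,-1],[0,0,0.048,0,-1]]'; python3 go.py .450 -.1285 -.001
```

```text
position: [0.4519, -0.1286, 0.0075]
ft_force: [-0.5, -1.3, -0.4]
t: 9.73
position: [0.4548, -0.1297, 0.0011]
orientation: [-0.0, 1.0, -0.0, 0.0]
ft_force: [-0.1, 0.4, 0.1]
finger_gap: 0.998
gripper_force: 0.0
t 9.73 pos [ 0.4548 -0.1297  0.0011] yaw err rad 0.0002 tilt [ 0.0009 -0.0004] gap mm 92.8 F [-0.1  0.4  0.1]
scaled shift [0.0239 0.0062 0.0105]
```

```bash
python3 -m jog '[[0.012,0.005,0.006,0,-1],[0.012,0.005,0.006,0,-1]]'|grep pos; python3 -m jog '[[0,0,0,0,-1]]'|grep pos;python3 -m jog '[[0,0,0,0,-1]]'|grep pos;python3 -m jog '[[0,0,0,0,-1]]'|grep pos
```

```text
position: [0.4519, -0.1285, -0.0001]
position: [0.452, -0.1286, -0.0]
position: [0.452, -0.1286, -0.0001]
position: [0.452, -0.1286, -0.0002]
```

```bash
python3 -m jog '[[0.01,0,0.005,0,-0.2],[0.01,0,0.005,0,1],[0.01,0,0.005,0,1],[0.01,0,0.005,0,1],[0.01,0,0.005,0,1],[0.01,0,0.005,0,1],[0.01,0,0.005,0,1],[0.01,0,0.005,0,1],[0.01,0,0.005,0,1],[0.01,0,0.005,0,1]]'; python3 -m jog '[[0,0,0,0,1],[0,0,0,0,1],[0,0,0,0,1],[0,0,0,0,1]]'; python3 go.py .639 -.1945 .1
```

```text
t: 10.98
position: [0.4497, -0.1285, -0.0016]
orientation: [-0.0, 1.0, 0.0, -0.0]
ft_force: [-0.5, -0.3, 1.0]
finger_gap: 0.338
gripper_force: 0.0
t: 11.32
position: [0.4497, -0.1285, -0.0016]
orientation: [-0.0, 1.0, -0.0, -0.0]
ft_force: [0.3, 0.2, 1.2]
finger_gap: 0.182
gripper_force: 30.0
t 11.32 pos [ 0.4497 -0.1285 -0.0016] yaw err rad 0.0003 tilt [-0.     -0.0001] gap mm 17.0 F [0.3 0.2 1.2]
scaled shift [-0.9464 -0.3303 -0.5078]
```

```bash
python3 -m jog '[[0,0,-0.15,0,1],[0,0,-0.35,0,1],[0,0,-0.51,0,1],[0,0,-0.51,0,1],[0,0,-0.51,0,1],[0,0,-0.51,0,1],[0,0,-0.51,0,1]]' | grep -E "pos|gap"
python3 - <<'E'
from station import manip
from h import *
T,S=manip.snapshot("top"),manip.snapshot("side")
for d in(T,S):
  px=proj(d,[[.638,-.194,.07]])[0]; print(px,cfit(d,"yellow",px,lambda p:outline(p[0],p[1],.048,ST[1:]),[.638,-.194]),find(d,"yellow",px,ST[1:],.048,[.638,-.194]))
i=S["img"][110:230,220:380][...,::-1]; cv2.imwrite("pics/c1.png",cv2.resize(i,(800,600),interpolation=cv2.INTER_CUBIC))
E
```

```text
position: [0.4484, -0.128, 0.0986]
finger_gap: 0.185
[317.60094062 159.48639459] (array([ 0.6367, -0.194 ]), 0.44) (array([ 0.63697992, -0.19390387]), 1.047698920232429)
[320.98418155 193.56100727] (array([ 0.6377, -0.1946]), 0.25) (array([ 0.63782059, -0.19389676]), 0.9960294725101865)
```

View pics/c1.png

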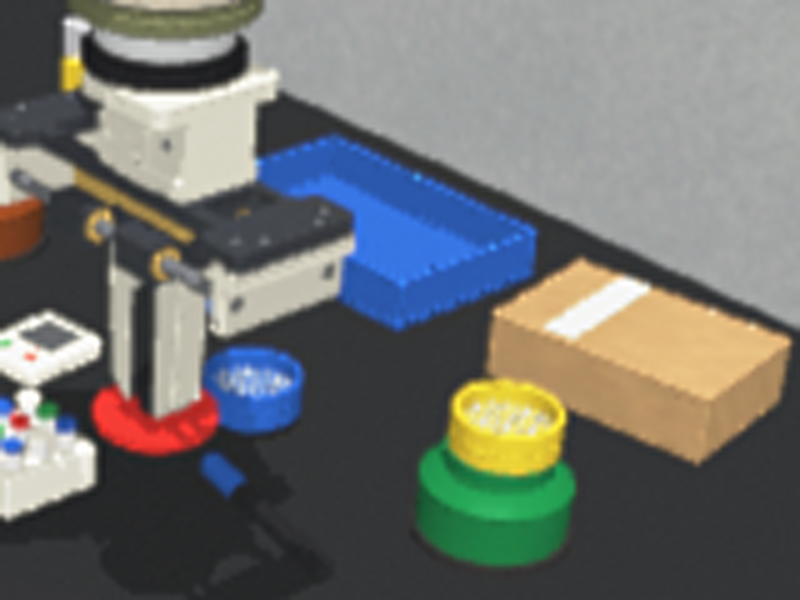

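The picture shows yellow seated level on the green jar at (507,425) and the cap hanging level in the grip. Next I take the cap over and lower it.

```bash
python3 -m jog '[[-0.2,-0.07,0,0,1],[-0.4,-0.14,0,0,1],[-0.6,-0.21,0,0,1],[-0.8,-0.28,0,0,1],[-0.936,-0.328,0,0,1],[-0.936,-0.328,0,0,1],[-0.936,-0.328,0,0,1],[-0.936,-0.328,0,0,1],[-0.936,-0.328,0,0,1],[-0.936,-0.328,0,0,1]]' | grep -E "pos|gap"; python3 go.py .637 -.194 .0684
```

```text
position: [0.6361, -0.1937, 0.1009]
finger_gap: 0.185
t 12.83 pos [ 0.6361 -0.1937  0.1009] yaw err rad 0.0003 tilt [ 0.0001 -0.    ] gap mm 17.2 F [-0.8 -0.  -0.9]
scaled shift [-0.0045 -0.0016  0.1624]
```

```bash
python3 -m jog '[[-0.004,0,0.06,0,1],[-0.004,0,0.1,0,1],[-0.004,0,0.115,0,1],[-0.004,0,0.125,0,1],[-0.004,0,0.135,0,1],[-0.004,0,0.14,0,1],[-0.004,0,0.14,0,1]]'; python3 go.py .637 -.194 .0684
```

```text
t: 13.42
position: [0.6377, -0.194, 0.0723]
orientation: [-0.0, 1.0, 0.0, -0.0]
ft_force: [-0.2, -0.7, -0.8]
finger_gap: 0.185
gripper_force: 30.0
t 13.42 pos [ 0.6377 -0.194   0.0723] yaw err rad 0.0002 tilt [-0.0001  0.0001] gap mm 17.2 F [-0.2 -0.7 -0.8]
scaled shift [0.0034 0.0001 0.0195]
```

```bash
python3 -m jog '[[0,0,0.01,0,1],[0,0,0.018,0,1],[0,0,0.019,0,1],[0,0,0.019,0,1]]'|grep -E "pos|ft"; python3 -m jog '[[0,0,0,0,-1],[0,0,0,0,-1],[0,0,0,0,-1],[0,0,0,0,-1],[0,0,0,0,-1],[0,0,-0.1,0,-1],[0,0,-0.25,0,-1],[0,0,-0.35,0,-1],[0,0,-0.35,0,-1]]'; python3 go.py .610 -.0215 -.0075
```

```text
position: [0.6377, -0.194, 0.0686]
ft_force: [0.0, -0.3, -1.0]
t: 14.5
position: [0.6408, -0.1952, 0.1451]
orientation: [-0.0, 1.0, -0.002, 0.004]
ft_force: [0.4, -0.2, 0.6]
finger_gap: 0.782
gripper_force: 0.0
t 14.5 pos [ 0.6408 -0.1952  0.1451] yaw err rad 0.0003 tilt [ 0.0082 -0.0032] gap mm 72.7 F [ 0.4 -0.2  0.6]
scaled shift [0.16  0.871 0.759]
```

```bash
python3 -m jog '[[0.03,0.2,0,0,-1],[0.06,0.4,0,0,-1],[0.1,0.6,0,0,-1],[0.138,0.8,0,0,-1],[0.138,0.863,0.1,0,-1],[0.138,0.863,0.3,0,-1],[0.138,0.863,0.45,0,-1],[0.138,0.863,0.6,0,-1],[0.138,0.863,0.68,0,-1],[0.138,0.863,0.68,0,-1]]' |grep -E "pos|ft"; python3 -m jog '[[0,0,0,0,-1],[0,0,0.03,0,-1],[0,0,0.05,0,-1],[0,0,0.05,0,-1],[0,0,0.05,0,-1]]'; python3 go.py .610 -.0214 -.0075
```

```text
position: [0.6056, -0.0208, -0.0031]
ft_force: [-0.1, 0.5, -0.7]
t: 15.75
position: [0.6106, -0.0216, -0.0066]
orientation: [-0.0, 1.0, -0.0, 0.001]
ft_force: [-0.7, 0.4, -0.0]
finger_gap: 1.0
gripper_force: 0.0
t 15.75 pos [ 0.6106 -0.0216 -0.0066] yaw err rad 0.0001 tilt [ 0.0011 -0.0001] gap mm 93.0 F [-0.7  0.4 -0. ]
scaled shift [0.0032 0.0008 0.0046]
```

```bash
python3 -m jog '[[0,0,0.005,0,1],[0,0,0.005,0,1],[0,0,0.005,0,1],[0,0,0.005,0,1],[0,0,0.005,0,1],[0,0,0.005,0,1],[0,0,0.005,0,1],[0,0,0.005,0,1],[0,0,0.005,0,1]]'; python3 go.py .618 .2718 .1
```

```text
t: 16.5
position: [0.6101, -0.0214, -0.0083]
orientation: [-0.0, 1.0, -0.0, 0.0]
ft_force: [-0.6, -0.5, 1.3]
finger_gap: 0.631
gripper_force: 30.0
t 16.5 pos [ 0.6101 -0.0214 -0.0083] yaw err rad 0.0002 tilt [ 0.0001 -0.    ] gap mm 58.7 F [-0.6 -0.5  1.3]
scaled shift [-0.0397  1.4661 -0.5414]
```

```bash
python3 -m jog '[[0,0,-0.15,0,1],[0,0,-0.35,0,1],[0,0.1,-0.54,0,1],[-0.01,0.3,-0.54,0,1],[-0.02,0.5,-0.54,0,1],[-0.03,0.7,-0.54,0,1],[-0.04,0.9,-0.54,0,1],[-0.04,1,-0.54,0,1]]' |grep -E "pos|gap"; python3 -m jog '[[0,0.15,0,0,1],[0,0.3,0,0,1],[0,0.4,0,0,1],[0,0.466,0,0,1],[0,0.466,0,0,1],[0,0.466,0,0,1],[0,0.466,0,0,1],[0,0.466,0,0,1]]'; python3 go.py .618 .2718 .0397
```

```text
position: [0.6176, 0.1831, 0.0997]
finger_gap: 0.63
t: 17.83
position: [0.6183, 0.2702, 0.0996]
orientation: [0.001, 1.0, -0.0, -0.0]
ft_force: [0.6, 1.1, -0.3]
finger_gap: 0.634
gripper_force: 30.0
t 17.83 pos [0.6183 0.2702 0.0996] yaw err rad -0.0013 tilt [-0.0001 -0.0005] gap mm 59.0 F [ 0.6  1.1 -0.3]
scaled shift [0.0015 0.0083 0.2993]
```

```bash
python3 -m jog '[[0,0.004,0.1,0,1],[0,0.004,0.18,0,1],[0,0.004,0.22,0,1],[0,0.004,0.24,0,1],[0,0.004,0.25,0,1],[0,0.004,0.26,0,1],[0,0.004,0.268,0,1],[0,0.004,0.275,0,1],[0,0.004,0.275,0,1]]' ; python3 go.py .618 .2718 .0397
```

```text
t: 18.58
position: [0.619, 0.2726, 0.0472]
orientation: [-0.0, 1.0, 0.0, 0.001]
ft_force: [-5.3, -2.2, 8.9]
finger_gap: 0.633
gripper_force: 30.0
t 18.58 pos [0.619  0.2726 0.0472] yaw err rad 0.0002 tilt [0.002  0.0003] gap mm 58.8 F [-5.3 -2.2  8.9]
scaled shift [ 0.005  -0.0039  0.0375]
```

Contact pushes towards -x and slightly -y, so I shift by about 2 mm and 1 mm.

```bash
python3 -m jog '[[0.008,-0.004,-0.005,0,1],[0.012,-0.005,0,0,1],[0.012,-0.005,0.005,0,1],[0.012,-0.005,0.01,0,1],[0.012,-0.005,0.012,0,1]]'; python3 go.py .618 .2718 .0397
```

```text
t: 19.0
position: [0.6171, 0.2718, 0.0457]
orientation: [-0.0, 1.0, 0.0, 0.002]
ft_force: [-7.5, -4.2, 19.5]
finger_gap: 0.636
gripper_force: 30.0
t 19.0 pos [0.6171 0.2718 0.0457] yaw err rad 0.0003 tilt [0.0033 0.0007] gap mm 59.1 F [-7.5 -4.2 19.5]
scaled shift [-0.0043  0.0002  0.03  ]
```

```bash
python3 -m jog '[[0,0,-0.03,0,1],[0.012,-0.006,-0.03,0,1],[0.012,-0.006,-0.02,0,1],[0.012,-0.006,-0.01,0,1],[0.012,-0.006,-0.002,0,1],[0.012,-0.006,-0.002,0,1]]'; python3 go.py .618 .2718 .0397
```

```text
t: 19.5
position: [0.6141, 0.2696, 0.0429]
orientation: [0.0, 1.0, -0.0, 0.001]
ft_force: [2.7, -4.0, 1.4]
finger_gap: 0.635
gripper_force: 30.0
t 19.5 pos [0.6141 0.2696 0.0429] yaw err rad -0.0001 tilt [ 0.0016 -0.001 ] gap mm 59.1 F [ 2.7 -4.   1.4]
scaled shift [-0.0195  0.0113  0.0162]
```

```bash
python3 -m jog '[[-0.004,-0.006,0,0,1],[-0.004,-0.006,0.007,0,1],[-0.004,-0.006,0.014,0,1],[-0.004,-0.006,0.019,0,1],[-0.004,-0.006,0.019,0,1],[-0.004,-0.006,0.019,0,1]]'; python3 go.py .615 .269 .0397
```

```text
t: 20.0
position: [0.6139, 0.2689, 0.0397]
orientation: [-0.0, 1.0, -0.0, -0.0]
ft_force: [-3.2, -3.4, 10.0]
finger_gap: 0.635
gripper_force: 30.0
t 20.0 pos [0.6139 0.2689 0.0397] yaw err rad 0.0002 tilt [-0.0004 -0.0005] gap mm 59.1 F [-3.2 -3.4 10. ]
scaled shift [-0.0056  0.0003 -0.0002]
```

```bash
python3 -m jog '[[0,0,0,0,-1],[0,0,0,0,-1],[0,0,0,0,-1],[0,0,0,0,-1],[0,0,0,0,-1],[0,0,-0.1,0,-1],[0,0,-0.3,0,-1],[0,0,-0.5,0,-1],[0,0,-0.5,0,-1]]' | grep -E "pos|gap"
python3 -m jog '[[0.2,-0.1,0,0,-1],[0.4,-0.2,0,0,-1],[0.6,-0.4,0,0,-1],[0.75,-0.55,0,0,-1],[0.855,-0.59,0,0,-1],[0.855,-0.59,0,0,-1],[0.855,-0.59,0,0,-1],[0.855,-0.59,0,0,-1],[0.855,-0.59,0,0,-1]]' | grep -E "pos|gap"
python3 go.py .443 .1508 -.0075
python3 - <<'E'
from station import manip
from h import *
T,S=manip.snapshot("top"),manip.snapshot("side")
ims=[]
for d,k,x,y,z in((T,"blue",.614,.269,.048),(S,"blue",.614,.269,.048),(T,"orange",.443,.1508,0),(S,"orange",.443,.1508,0)):
  px=proj(d,[[x,y,z+.022]])[0]
  try: print(k,px.round(),find(d,k,px,ST if z==0 else ST[1:],z,[x,y]))
  except Exception as e: print(e)
for d in(T,S):
  u,v=proj(d,[[.614,.269,.07]])[0].astype(int); ims.append(cv2.resize(d["img"][v-40:v+40,u-40:u+40][...,::-1],(400,400),interpolation=cv2.INTER_CUBIC))
cv2.imwrite("pics/b1.png",np.hstack(ims))
E
```

```text
position: [0.6187, 0.2709, 0.1492]
finger_gap: 0.996
position: [0.4446, 0.1518, 0.1397]
finger_gap: 1.001
t 21.5 pos [0.4446 0.1518 0.1397] yaw err rad 0.0004 tilt [0.002  0.0006] gap mm 93.1 F [ 0.4 -0.6 -0.4]
scaled shift [ 0.0093 -0.0053  0.736 ]
blue [157. 166.] (array([0.62408226, 0.27736956]), 0.5585328479564501)
blue [215. 139.] (array([0.61560944, 0.27039812]), 0.9873840381190092)
orange [199. 227.] (array([0.41719369, 0.15420601]), 0.0850175382701965)
orange [190. 180.] (array([0.44286406, 0.14908232]), 0.8362300697539837)
```

View pics/b1.png

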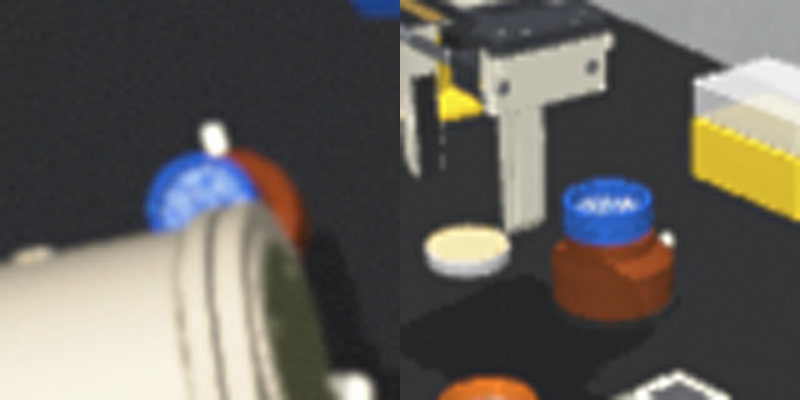

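The side crop shows blue seated and level on the brown jar at (607,210), while the arm hides half of the top view. I'll recheck it with orange in hand and the arm clear.

```bash
python3 -m jog '[[0,0,0.2,0,-1],[0,0,0.4,0,-1],[0,0,0.55,0,-1],[0,0,0.65,0,-1],[0,0,0.7,0,-1],[0,0,0.736,0,-1],[0,0,0.736,0,-1],[0,0,0.736,0,-1]]' ; python3 go.py .443 .1508 -.0075
python3 -m jog '[[0,0,0,0,1],[0,0,0,0,1],[0,0,0,0,1],[0,0,0,0,1],[0,0,0,0,1],[0,0,0,0,1],[0,0,0,0,1],[0,0,0,0,1]]'; python3 go.py .443 .05 .12
```

```text
t: 22.27
position: [0.4441, 0.1515, -0.0074]
orientation: [-0.0, 1.0, 0.0, 0.001]
ft_force: [-0.2, -0.4, 0.6]
finger_gap: 1.001
gripper_force: 0.0
t 22.27 pos [ 0.4441  0.1515 -0.0074] yaw err rad 0.0004 tilt [0.0011 0.0002] gap mm 93.1 F [-0.2 -0.4  0.6]
scaled shift [ 0.0056 -0.0034  0.0003]
t: 22.93
position: [0.4433, 0.1511, -0.008]
orientation: [-0.0, 1.0, -0.0, 0.0]
ft_force: [-0.9, -0.9, 4.8]
finger_gap: 0.645
gripper_force: 30.0
t 22.93 pos [ 0.4433  0.1511 -0.008 ] yaw err rad 0.0002 tilt [ 0.0005 -0.    ] gap mm 60.0 F [-0.9 -0.9  4.8]
scaled shift [ 0.0015 -0.5056 -0.6398]
```

```bash
python3 -m jog '[[0,0,-0.15,0,1],[0,0,-0.35,0,1],[0,0,-0.54,0,1],[0,-0.2,-0.64,0,1],[0,-0.4,-0.64,0,1],[0,-0.5,-0.64,0,1],[0,-0.5,-0.64,0,1],[0,-0.5,-0.64,0,1],[0,-0.5,-0.64,0,1],[0,-0.5,-0.64,0,1]]'|grep -E "pos|gap"
python3 - <<'E'
from station import manip
from h import *
T,S=manip.snapshot("top"),manip.snapshot("side"); ims=[]
for d in(T,S):
  px=proj(d,[[.615,.27,.07]])[0]
  print(px.round(),find(d,"blue",px,ST[1:],.048,[.615,.27]),cfit(d,"blue",px,lambda p:outline(p[0],p[1],.048,ST[1:]),[.615,.27]))
  u,v=px.astype(int); i=cv2.resize(d["img"][v-40:v+40,u-40:u+40][...,::-1],(400,400),interpolation=cv2.INTER_CUBIC)
  for r,h in((.03,.078),(.03,.056)): cv2.polylines(i,[((proj(d,outline(.6155,.270,h,[(r,0)]))-[u-40,v-40]+.5)*5).astype(np.int32)],True,(0,255,255),1)
  ims.append(i)
cv2.imwrite("pics/b2.png",np.hstack(ims))
E
python3 go.py .6145 .2695 .12
```

```text
position: [0.4427, 0.0519, 0.1192]
finger_gap: 0.644
[157. 166.] (array([0.61368812, 0.27218387]), 0.9583165624320464) (array([0.6137, 0.2723]), 0.2)
[215. 139.] (array([0.59219549, 0.27744712]), 0.15118562674121164) (array([0.6138, 0.2668]), 0.48)
t 23.87 pos [0.4428 0.052  0.1192] yaw err rad 0.0016 tilt [-0.0008  0.0002] gap mm 60.2 F [-0.5 -0.1 -0.2]
scaled shift [-0.8603  1.0859 -0.0043]
```

View pics/b2.png

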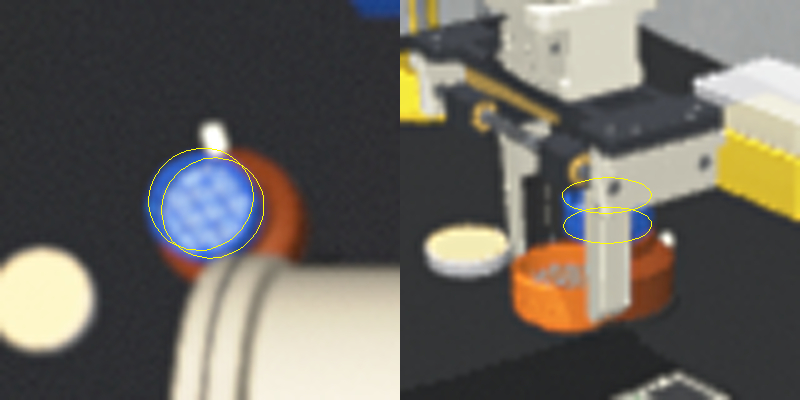

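Blue matches its seated outline in both views (top ring centred at (204,204)), and orange is held level. On to the brown stack.

```bash
python3 -m jog '[[-0.15,0.2,0,0,1],[-0.3,0.4,0,0,1],[-0.45,0.55,0,0,1],[-0.6,0.7,0,0,1],[-0.75,0.85,0,0,1],[-0.86,1,0,0,1],[-0.86,1,0,0,1]]' |grep -E "pos|gap"; python3 -m jog '[[0,0.092,0,0,1],[0,0.092,0,0,1],[0,0.092,0,0,1],[0,0.092,0,0,1],[0,0.092,0.1,0,1],[0,0.092,0.15,0,1],[0,0.092,0.2,0,1],[0,0.092,0.2,0,1],[0,0.092,0.2,0,1]]'; python3 go.py .6145 .2705 .062
```

```text
position: [0.6164, 0.2562, 0.1179]
finger_gap: 0.643
t: 25.2
position: [0.6142, 0.2688, 0.0787]
orientation: [0.0, 1.0, -0.0, -0.001]
ft_force: [0.6, -0.5, 0.1]
finger_gap: 0.645
gripper_force: 30.0
t 25.2 pos [0.6142 0.2688 0.0787] yaw err rad -0.0004 tilt [-0.002  -0.0008] gap mm 60.0 F [ 0.6 -0.5  0.1]
scaled shift [-0.0016  0.0086  0.0835]
```

```bash
python3 -m jog '[[0,0.004,0.02,0,1],[0,0.004,0.035,0,1],[0,0.004,0.045,0,1],[0,0.004,0.052,0,1],[0,0.004,0.058,0,1],[0,0.004,0.063,0,1],[0,0.004,0.063,0,1]]'; python3 go.py .6145 .2705 .062
```

```text
t: 25.78
position: [0.6149, 0.2703, 0.0668]
orientation: [-0.0, 1.0, -0.0, -0.0]
ft_force: [-1.1, -0.6, -0.4]
finger_gap: 0.644
gripper_force: 30.0
t 25.78 pos [0.6149 0.2703 0.0668] yaw err rad 0.0002 tilt [-0.0002 -0.0001] gap mm 59.9 F [-1.1 -0.6 -0.4]
scaled shift [0.0022 0.0008 0.0241]
```

Orange is in with no force. I seat it, release, and lift.

```bash
python3 -m jog '[[0,0,0.01,0,1],[0,0,0.018,0,1],[0,0,0.024,0,1],[0,0,0.024,0,1]]'; python3 -m jog '[[0,0,0,0,-1],[0,0,0,0,-1],[0,0,0,0,-1],[0,0,0,0,-1],[0,0,0,0,-1],[0,0,-0.1,0,-1],[0,0,-0.3,0,-1],[0,0,-0.5,0,-1],[0,0,-0.5,0,-1],[0,0,-0.5,0,-1]]'|grep -E "pos|gap"; python3 go.py .438 -.371 .1
```

```text
t: 26.12
position: [0.6151, 0.2704, 0.0622]
orientation: [-0.0, 1.0, -0.0, 0.0]
ft_force: [1.2, -0.5, -0.7]
finger_gap: 0.639
gripper_force: 30.0
position: [0.6176, 0.2713, 0.167]
finger_gap: 0.999
t 26.95 pos [0.6176 0.2713 0.167 ] yaw err rad 0.0002 tilt [0.0075 0.0026] gap mm 92.9 F [-1.3  0.  -0.9]
scaled shift [ 0.9012 -3.212   0.32  ]
```

```bash
python3 -m jog '[[0.05,-0.2,0,0,-1],[0.1,-0.4,0,0,-1],[0.15,-0.6,0,0,-1],[0.2,-0.8,0,0,-1],[0.25,-1,0,0,-1],[0.25,-1,0,0,-1]]' |grep pos;python3 -m jog '[[0.05,-0.2,0,0,-1],[0.1,-0.4,0,0,-1],[0.15,-0.6,0,0,-1],[0.2,-0.8,0,0,-1],[0.25,-1,0,0,-1],[0.25,-1,0,0,-1]]' |grep pos
python3 - <<'E'
from station import manip
from h import *
import h
T,S=[np.load(f"pics/{n}0.npy",allow_pickle=True).item() for n in("top","side")]
o=h.mask
h.mask=lambda d,k:(cv2.morphologyEx(o(d,k).astype(np.uint8),cv2.MORPH_OPEN,np.ones((9,9)if d["img"].shape[0]<500 else (37,37),np.uint8))>0)
print("cupS",cfit(S,"white",np.array((497,425))/1.5625,lambda p:outline(p[0],p[1],0,CUP),[.438,-.371]),find(S,"white",np.array((497,425))/1.5625,CUP,0,[.438,-.371]))
h.mask=lambda d,k:(lambda H:(H[...,0]>82)&(H[...,0]<98)&(H[...,1]>110)&(H[...,2]>60))(cv2.cvtColor(d["img"],cv2.COLOR_RGB2HSV))
for d,p in((T,(653,399)),(S,(524,495))): print("turq",find(d,"x",np.array(p)/1.5625,CUP,0,[.4,-.46]))
# rod end, pen in top view on bench z~.004
for p in((568,325),(603,275),(420,303)):
  q=fsolve(lambda a:proj(T,[[a[0],a[1],.004]])[0]-np.array(p)/1.5625,[.45,-.3]);print("rod",q.round(3))
# stack check
T,S=manip.snapshot("top"),manip.snapshot("side");h.mask=o
for d in(T,S):
  px=proj(d,[[.615,.27,.09]])[0]; print("orange",find(d,"orange",px,ST[1:],.07,[.615,.27]))
  px=proj(d,[[.638,-.194,.08]])[0]; print("cap",find(d,"red",px,CAP,.07,[.638,-.194]))
u,v=proj(S,[[.615,.27,.07]])[0].astype(int); a=cv2.resize(S["img"][v-40:v+40,u-40:u+40][...,::-1],(400,400),interpolation=cv2.INTER_CUBIC)
u,v=proj(S,[[.638,-.194,.06]])[0].astype(int); b=cv2.resize(S["img"][v-40:v+40,u-40:u+40][...,::-1],(400,400),interpolation=cv2.INTER_CUBIC)
cv2.imwrite("pics/s1.png",np.hstack([a,b]))
E
python3 go.py .438 -.371 .16
```

```text
position: [0.5628, 0.0639, 0.1605]
position: [0.5127, -0.1357, 0.1609]
cupS (array([ 0.4398, -0.3708]), 0.29) (array([ 0.44073803, -0.3702718 ]), 1.0125278792259993)
turq (array([ 0.37216903, -0.47499546]), 1.0969830231097797)
turq (array([ 0.37429723, -0.47546144]), 1.016157284805252)
rod [ 0.507 -0.337]
rod [ 0.605 -0.407]
rod [ 0.547 -0.055]
orange (array([0.61435745, 0.27344211]), 0.9635428475272743)
cap (array([ 0.8273902 , -0.65690062]), 0.41169900509817764)
orange (array([0.61691119, 0.27284319]), 0.8861044393892815)
cap (array([ 0.6401582 , -0.19212919]), 0.7977032917576514)
t 28.05 pos [ 0.5141 -0.1308  0.161 ] yaw err rad -0.0035 tilt [-0.0017  0.0009] gap mm 93.0 F [ 0.   0.4 -0.1]
scaled shift [ 0.3763 -1.2023  0.0045]
```

View pics/s1.png

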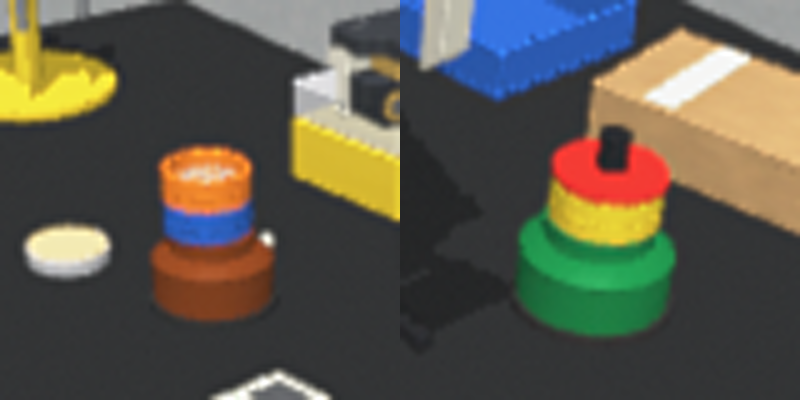

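The crop shows orange on blue on the brown jar at (205,200), and red cap on yellow on green at (608,200), both level. The cup is at about (0.4385, -0.371), and the turquoise one is clear of the fingers.

```bash
python3 -m jog '[[0.06,-0.2,0,0,-1],[0.12,-0.4,0,0,-1],[0.18,-0.6,0,0,-1],[0.25,-0.8,0,0,-1],[0.31,-1,0,0,-1],[0.31,-1,0,0,-1]]' |grep pos;python3 -m jog '[[0.073,-0.207,0,0,-1],[0.073,-0.207,0,0,-1],[0.073,-0.207,0,0,-1],[0.073,-0.207,0,0,-1],[0.073,-0.207,0.2,0,-1],[0.073,-0.207,0.4,0,-1],[0.073,-0.207,0.6,0,-1],[0.073,-0.207,0.7,0,-1],[0.073,-0.207,0.78,0,-1],[0.073,-0.207,0.78,0,-1]]'; python3 -m jog '[[0,0,0,0,-1],[0,0,0,0,-1],[0,0,0,0,-1]]' |grep -E "pos|ft"; python3 go.py .4385 -.371 .006
```

```text
position: [0.4514, -0.334, 0.1614]
t: 29.38
position: [0.437, -0.3662, 0.0015]
orientation: [-0.001, 1.0, 0.003, -0.003]
ft_force: [-0.3, 0.0, -0.4]
finger_gap: 0.999
gripper_force: 0.0
position: [0.4402, -0.3716, 0.0084]
ft_force: [0.3, 0.5, -0.0]
t 29.63 pos [ 0.4402 -0.3716  0.0084] yaw err rad 0.0011 tilt [ 0.0024 -0.0022] gap mm 92.9 F [ 0.3  0.5 -0. ]
scaled shift [0.0083 0.0032 0.0119]
```

```bash
python3 -m jog '[[0.003,0,0,0,-1],[0.003,0,0,0,1],[0.003,0,0,0,1],[0.003,0,0,0,1],[0.003,0,0,0,1],[0.003,0,0,0,1],[0.003,0,0,0,1],[0.003,0,0,0,1],[0.003,0,0,0,1]]'; python3 go.py .615 .2715 .155
```

```text
t: 30.38
position: [0.4379, -0.3711, 0.0062]
orientation: [-0.0, 1.0, 0.0, -0.0]
ft_force: [-0.7, -0.5, 1.2]
finger_gap: 0.641
gripper_force: 30.0
t 30.38 pos [ 0.4379 -0.3711  0.0062] yaw err rad 0.0002 tilt [-0.0001  0.0001] gap mm 59.7 F [-0.7 -0.5  1.2]
scaled shift [-0.886   3.2127 -0.7438]
```

```bash
python3 -m jog '[[0,0,-0.15,0,1],[0,0,-0.35,0,1],[0,0,-0.55,0,1],[-0.05,0.15,-0.744,0,1],[-0.1,0.35,-0.744,0,1],[-0.15,0.55,-0.744,0,1],[-0.2,0.75,-0.744,0,1],[-0.28,1,-0.744,0,1],[-0.28,1,-0.744,0,1]]' |grep -E "pos|gap"; python3 -m jog '[[-0.05,0.2,0,0,1],[-0.1,0.4,0,0,1],[-0.15,0.6,0,0,1],[-0.2,0.8,0,0,1],[-0.28,1,0,0,1],[-0.28,1,0,0,1]]' |grep -E "pos|gap"; python3 -m jog '[[-0.05,0.2,0,0,1],[-0.1,0.4,0,0,1],[-0.15,0.6,0,0,1],[-0.2,0.8,0,0,1],[-0.326,1,0,0,1],[-0.326,1,0,0,1]]' |grep -E "pos|gap";python3 -m jog '[[0,0.2127,0,0,1],[0,0.2127,0,0,1],[0,0.2127,0,0,1],[0,0.2127,0,0,1],[0,0.2127,0,0,1],[0,0.2127,0,0,1]]' |grep -E "pos|gap"; python3 go.py .615 .2715 .0982
```

```text
position: [0.4947, -0.1664, 0.1551]
finger_gap: 0.644
position: [0.551, 0.0356, 0.155]
finger_gap: 0.64
position: [0.6155, 0.2345, 0.1528]
finger_gap: 0.637
position: [0.6152, 0.2701, 0.1552]
finger_gap: 0.642
t 32.63 pos [0.6152 0.2701 0.1552] yaw err rad -0.0012 tilt [ 0.0001 -0.0002] gap mm 59.7 F [-0.  -0.4 -1.1]
scaled shift [0.001  0.0068 0.285 ]
```

```bash
python3 -m jog '[[0,0,0.1,0,1],[0,0,0.17,0,1],[0,0,0.21,0,1],[0,0,0.23,0,1],[0,0,0.24,0,1],[0,0,0.25,0,1],[0,0,0.258,0,1],[0,0,0.265,0,1],[0,0,0.265,0,1]]'; python3 go.py .615 .2715 .0982
```

```text
t: 33.38
position: [0.6152, 0.2716, 0.1023]
orientation: [-0.0, 1.0, 0.0, 0.0]
ft_force: [-0.9, -0.3, -0.6]
finger_gap: 0.641
gripper_force: 30.0
t 33.38 pos [0.6152 0.2716 0.1023] yaw err rad 0.0003 tilt [0.0005 0.0002] gap mm 59.6 F [-0.9 -0.3 -0.6]
scaled shift [ 0.001  -0.0007  0.0206]
```

```bash
python3 -m jog '[[0,0,0.01,0,1],[0,0,0.017,0,1],[0,0,0.02,0,1],[0,0,0.02,0,1]]'|grep -E "pos|ft"; python3 -m jog '[[0,0,0,0,-1],[0,0,0,0,-1],[0,0,0,0,-1],[0,0,0,0,-1],[0,0,0,0,-1],[0,0,-0.1,0,-1],[0,0,-0.3,0,-1],[0,0,-0.5,0,-1],[0,0,-0.6,0,-1],[0,0,-0.6,0,-1]]'|grep -E "pos|gap"; python3 -m jog '[[0.2,-0.2,0,0,-1],[0.4,-0.4,0,0,-1],[0.6,-0.6,0,0,-1],[0.7,-0.8,0,0,-1],[0.7,-1,0,0,-1],[0.7,-1,0,0,-1],[0.7,-1,0,0,-1],[0.7,-1,0,0,-1],[0.7,-1,0,0,-1]]'
python3 - <<'E'
from station import manip
from h import *
T,S=manip.snapshot("top"),manip.snapshot("side"); ims=[]
for d in(T,S):
  for x,y,z in((.615,.271,.08),(.638,-.194,.06)):
    u,v=proj(d,[[x,y,z]])[0].astype(int); i=cv2.resize(d["img"][v-40:v+40,u-40:u+40][...,::-1],(400,400),interpolation=cv2.INTER_CUBIC)[50:350]
    ims.append(i)
cv2.imwrite("pics/f.png",np.vstack([np.hstack(ims[:2]),np.hstack(ims[2:])]))
for d,p in((T,(388,349)),): print("rack",find(d,"white",np.array(p)/1.5625,[(.034,0),(.034,.026)]))
E
```

```text
position: [0.6151, 0.2716, 0.0982]
ft_force: [-0.3, 0.4, 0.7]
position: [0.6182, 0.2726, 0.2262]
finger_gap: 1.003
t: 35.3
position: [0.4751, 0.0716, 0.2178]
orientation: [0.0, 1.0, 0.0, 0.0]
ft_force: [-0.4, 0.2, -0.7]
finger_gap: 1.0
gripper_force: 0.0
rack (array([0.45467585, 0.00182502]), 0.9819965978486817)
```

View pics/f.png

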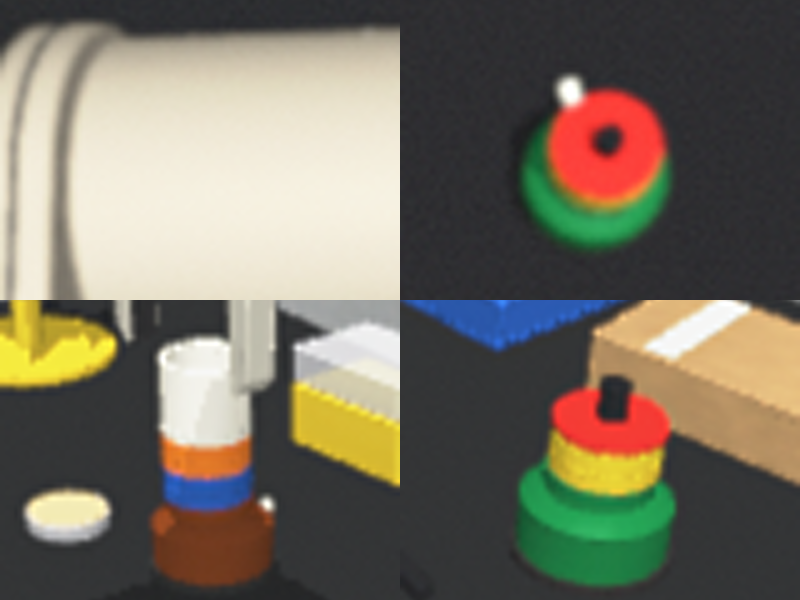

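The picture shows the brown stack (white, orange, blue) at (205,430), upright and tight, and cap on yellow on green at (608,430), seated. The rack is in place and the gripper is clear.

```bash
python3 -c "
from station import manip
print(manip.close_job())"
```

```text
the job is handed in; nothing more can be done
None
```

I built both stacks and handed the job in at about 35 s: brown jar with blue, orange and white cup; green jar with yellow and red cap. The last pictures showed all parts upright and seated and the rack in place, but handing in returned no verdict.

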